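# Load the bottom core of the stock spindle into the taping stand

## Robot

A 6-joint arm with a two-finger parallel gripper is mounted at the origin on a cart in front of the work surface, level with it; the furniture and walls round the work are solid. World frame = base frame: x ahead of the robot, y to its left, z up, the work surface at z = 0. Lengths are in m, angles in rad, forces in N, time in s.
With the tool pointing down it reaches from about 0.3 to 0.775 m from the base axis. Payload 14.6 kg.
Tool frame: the origin (TCP) lies midway between the tips of the shut fingers; the grasp point (between the pads) lies 19 mm behind it; z points along the fingers, y is the line along which they close (so a half turn about z gives the same grasp; the last joint's range is limited). The gripper opens to 94 mm and grips with 3 to 60 N. Pads are 16 mm wide; open, the fingers measure 119 mm over their backs; the gripper's body (75 mm by 177 mm) begins 78 mm behind the grasp point.
Start: joints at [1.097, 0.3, 1.521, -0, 1.321, -0.067], TCP at [0.218, 0.505, 0.205] pointing down, gripper open.
Joint ranges: [-3.03, 3.03], [-0.79, 2.21], [0.23, 2.52], [-1.04, 4.18], [0, 3.07], [-2.55, 2.55]. Speed limits (rad/s): [2.22, 2.22, 2.57, 3.14, 3.14, 3.14].

## Interface

Orientations are given as [roll, pitch, yaw] about the fixed x, y, z axes, in that order (R = Rz(yaw) Ry(pitch) Rx(roll)).
In Python, from station import ctrl gives the robot as it stands. The module is installed in compiled form; this text tells all that it offers.
- The arm moves only by the tool servo_tool, never from a script. Its argument "plan" is a list of rows, each a list of 7 numbers: the opening in per cent of the stroke, from 0 (shut) to 100 (fully open), then the shift along the tool's x, y, z in m, then the turn, a rotation vector about the tool's x, y, z in rad. A call has exactly 8 rows; each row shifts and turns the commanded pose from where the row before left it, along the tool's axes as they then stand; what a row does not reach is not made up. A row lasts 1/8 s, in which the tool goes at most 62.5 mm and 10.7 degrees, less where a joint would pass 70% of its speed; a pose out of reach is approached as far as the arm can. A call with a gripper value outside its range is refused whole. The fingers move at their own pace and stop on an object; "force" is the grip in N (left out, the last holds). Time passes only in rows, so rows that do not move let the fingers close, or fill a call up. It gives the time, the measured TCP pose, the force, the opening and the grip force at its end, in the units of the state.
- ctrl.get_obs(): the state, without advancing time (a new reading comes with each control period).
- ctrl.camera(name): name is "scene" or "top" or "wrist"; returns a dict with "pixels" (420x560x3 uint8, red, green, blue), "z_map" (420x560 float32, m along the optical axis (not along the pixel's ray), 0 where there is no reading), "mtx" (3x3 intrinsics, pixels), "dist" ([k1, k2, p1, p2, k3] as OpenCV has them; the pictures are not rectified), "pose" (4x4, takes a point from camera to world coordinates). Camera axes: x right, y up, looking along -z (the intrinsics and any distortion apply to the point x, -y, -z); pixel columns grow to the right and rows downward; lengths in m; the calibration is good to about 2 mm. A picture is of the moment at which its call begins.
- ctrl.hand_in(): hands the job in; it is judged then, once.
The state is a dict: "time_s": time; "qpos": joint angles; "joint_vel": joint speeds; "tau": joint torques, N m; "ee_pos": TCP position; "eef_rot": TCP orientation; "force": force on the tool from outside, world axes, zero at the start; "moment": the same for the moment, N m; "grip_width": finger opening in m; "grip_force": force on a finger pad.
Only numpy, scipy, OpenCV 4.12 (cv2) and the standard library are available. Lean on these libraries where they do the work, as an engineer would, in place of code of your own. Each camera call takes 0.05 s, during which the arm holds its last target. There are 200 camera calls.

## Task

The next taping job needs the large steel core, which is at the bottom of the stock spindle under two smaller ones. Lift the small and the middle core off one at a time and lay them flat, side by side, in the shallow grey tray; then put the large core between the three rollers of the taping stand, holding the sprung roller back with it while you press it down flat on the stand's pad, and let go so that the roller springs in and holds it. Only then thread the other two back on the spindle as they stood, the middle core at the bottom and the small one on top of it, and leave the white tape roll and the cup of ferrules where they are.

Things in the scene. Friction and masses are not known exactly. Their poses are not given: they have to be found in the camera images.
- core_large_mid (a point): centre of the large core: a bright steel ring (strip wound, like a roll of steel tape) 66 mm across, bore 40 mm, 22 mm high, about 0.33 kg, at the bottom of the stack on the spindle; the point is on its axis, 11 mm above its underside; z along its axis. Grasp it across the outside.
- core_middle_mid (a point): centre of the middle core: the same kind of ring, 56 mm across, bore 34 mm, 20 mm high, about 0.22 kg, on top of the large one; the point is on its axis, 10 mm above its underside; z along its axis.
- core_small_mid (a point): centre of the small core: the same kind of ring, 46 mm across, bore 28 mm, 18 mm high, about 0.14 kg, on top of the stack; the point is on its axis, 9 mm above its underside; z along its axis.
- spindle_seat (a point): seat of the stock spindle, fixed: a flat black boss 54 mm across on a round foot 90 mm across, 3 mm thick. The point is the centre of the boss's top, 10 mm above the bench, where the lowest core rests; z up. From it rises a steel post 14 mm thick, 50 mm high, with a tapered tip; the stack of three is 60 mm high, so the post ends inside the small core. Finger room is best along y.
- stand_pad (a point): taping stand, fixed: dark steel plate 157 x 110 x 10 mm with a round black pad. The point is the centre of the pad's top, 16 mm above the bench, where the seated core's axis belongs; z up. Fixed rollers (24 mm thick) at (37, 26) and (37, -26) mm, sprung one at (-42, 0); white tips taper in the top 16 mm, ending 30 mm above the pad. Room for fingers on +y and -y: grip along y to load.
- spring_roller (a joint): travel of the stand's sprung roller, m: 0 at rest, grows towards the stand's -x, about 0.003 with the core seated, stop 0.014. Spring 1 N at rest, 0.25 N per mm more. Lower the core 4 to 5 mm off centre towards it (-x), so that it yields; once let go, the core is pushed back against the fixed rollers. If it hangs askew, press it level with the fingertips on its top face, 10 to 20 N.
- tray_floor (a point): shallow grey sheet-metal tray, fixed, empty: outside 140 mm along its x, 200 mm along its y, walls 3 mm thick and 14 mm high. The point is the centre of its inner floor, 3 mm above the bench; z up. Two cores fit side by side along y, 50 mm to either side of the point; finger room is best along x.
- white_tape_mid (a point): a white roll of tape lying flat beside the spindle, on its -x side, about 74 mm across and 12 mm high; the point is its centre. A bystander: do not move it.
- ferrule_cup_mid (a point): a small blue tub of ferrules standing beside the spindle, on its +x side, 71 mm across the rim and 41 mm high; the point is on its axis, 20 mm up. A bystander: do not move it.

How it is judged:
On the way, in this order (a step that is already met when the one before it is completed fails the run):
1. the small and the middle core lie flat side by side in the tray, the large one still on the spindle (x of core_middle_mid in the frame of tray_floor between -0.06 and 0.06 m and y of core_middle_mid in the frame of tray_floor between -0.09 and 0.09 m and z of core_middle_mid in the frame of tray_floor between 0.007 and 0.013 m and angle between each of core_middle_mid, core_small_mid, core_large_mid's own z axis and vertical below 0.08 rad and x of core_small_mid in the frame of tray_floor between -0.06 and 0.06 m and y of core_small_mid in the frame of tray_floor between -0.09 and 0.09 m and z of core_small_mid in the frame of tray_floor between 0.006 and 0.012 m and z of core_large_mid in the frame of spindle_seat between 0.008 and 0.014 m and horizontal distance between core_large_mid and spindle_seat below 0.014 m), for 0.2 s.
2. the large core is seated on the pad, held by the sprung roller and let go, while the other two still lie in the tray (z of core_large_mid in the frame of stand_pad between 0.008 and 0.0135 m and horizontal distance between core_large_mid and stand_pad below 0.004 m and angle between core_large_mid's own z axis and vertical below 0.06 rad and value of joint spring_roller between 0.0008 and 0.0055 m and contact force between the fingers and core_large below 0.05 N and x of core_middle_mid in the frame of tray_floor between -0.06 and 0.06 m and y of core_middle_mid in the frame of tray_floor between -0.09 and 0.09 m and z of core_middle_mid in the frame of tray_floor between 0.007 and 0.013 m and angle between each of core_middle_mid, core_small_mid's own z axis and vertical below 0.08 rad and x of core_small_mid in the frame of tray_floor between -0.06 and 0.06 m and y of core_small_mid in the frame of tray_floor between -0.09 and 0.09 m and z of core_small_mid in the frame of tray_floor between 0.006 and 0.012 m), for 0.2 s.
At the end, for the whole second after the job is handed in: Large core flat on the stand's pad (within 2.5 mm in height, 4 mm off centre), sprung roller pushed back 0.8 to 5.5 mm; middle core threaded on the spindle, resting on its seat, small core threaded on top of it (each within 3 mm in height); all level, released and at rest (z of core_large_mid in the frame of stand_pad between 0.008 and 0.0135 m and horizontal distance between core_large_mid and stand_pad below 0.004 m and angle between core_large_mid's own z axis and vertical below 0.06 rad and value of joint spring_roller between 0.0008 and 0.0055 m and z of core_middle_mid in the frame of spindle_seat between 0.007 and 0.013 m and horizontal distance between core_middle_mid and spindle_seat below 0.012 m and angle between each of core_middle_mid, core_small_mid's own z axis and vertical below 0.08 rad and z of core_small_mid in the frame of spindle_seat between 0.026 and 0.032 m and horizontal distance between core_small_mid and spindle_seat below 0.01 m); the robot touches nothing.
It fails at once if the white tape roll is moved more than 20 mm (distance of white_tape_mid from where it was at the start of the episode above 0.02 m).
It fails at once if the cup of ferrules is moved more than 20 mm (distance of ferrule_cup_mid from where it was at the start of the episode above 0.02 m).
It also fails if it takes over 128 s, if anything falls off the work surface, if the arm or the gripper's body presses on something with over 40 N, if the wrist force passes 120 N, or if a joint passes its speed limit or range.

## Working session

There is one attempt and no reset: what is moved stays moved. The work goes in short steps, Python scripts to look and compute and a tool call to move; the robot and the scene stay as the last step left them, time stands still between calls to the robot, and variables do not carry over. Pictures are saved under pics/ and viewed, at most 15 in all, crops included, and the job is handed in when it is done.

Besides the shell and the picture viewer there is one more tool, called after "Emit:" by a JSON object that holds its "fn" and its "kwargs". servo_tool: Moves the arm, as the interface text tells. Its arguments: {"type":"object","properties":{"plan":{"type":"array","items":{"type":"array","items":{"type":"number"}}},"force":{"type":"number"}},"required":["plan"]}

```bash
mkdir -p pics; cat > h.py <<'E'
import numpy as np,cv2
from station import ctrl
def snap(n,f=None):
    c=ctrl.camera(n); 
    if f: cv2.imwrite('pics/'+f,c['pixels'][:,:,::-1])
    return c
def ray(c,uv):
    p=cv2.undistortPoints(np.array(uv,float).reshape(-1,1,2),c['mtx'],c['dist']).reshape(-1,2)
    d=np.c_[p[:,0],-p[:,1],-np.ones(len(p))]@c['pose'][:3,:3].T
    return c['pose'][:3,3],d
def onz(c,uv,z):
    o,d=ray(c,uv); return o+d*((z-o[2])/d[:,2])[:,None]
def cloud(c):
    H,W=c['z_map'].shape; u,v=np.meshgrid(np.arange(W),np.arange(H))
    o,d=ray(c,np.c_[u.ravel(),v.ravel()]); P=o+d*c['z_map'].reshape(-1,1)
    P[c['z_map'].ravel()<=0]=np.nan
    return P.reshape(H,W,3)
E
python3 - <<'E'
from h import *
a=snap('scene','s0.png'); b=snap('top','t0.png')
for c in (a,b): print(c['pose'].round(3).tolist(),c['mtx'].tolist())
print(ctrl.get_obs())
E
```

```text
[[-0.504, 0.402, -0.765, -0.654], [-0.864, -0.231, 0.448, 0.718], [0.003, 0.886, 0.464, 0.773], [0.0, 0.0, 0.0, 1.0]] [[545.5264464056488, 0.0, 277.8717485501283], [0.0, 545.5264464056488, 213.62750659001887], [0.0, 0.0, 1.0]]
[[0.005, 0.991, -0.135, 0.305], [-1.0, 0.001, -0.025, 0.013], [-0.024, 0.136, 0.99, 1.35], [0.0, 0.0, 0.0, 1.0]] [[490.0102387822672, 0.0, 284.31245590762256], [0.0, 490.0102387822672, 208.16316265676804], [0.0, 0.0, 1.0]]
{'time_s': 0.1, 'qpos': array([ 1.09738436e+00,  3.00412184e-01,  1.52151536e+00, -8.40149725e-06,
        1.32070580e+00, -6.65898779e-02]), 'joint_vel': array([-0.00130606, -0.00192583, -0.0008266 ,  0.00016053, -0.00196417,
        0.00034213]), 'tau': array([ 9.63531529e-04, -5.32637930e+01, -3.53288198e+01,  7.10535957e-02,
        2.33821169e-02, -9.21742981e-05]), 'ee_pos': array([0.21752268, 0.50490002, 0.20494645]), 'eef_rot': array([-3.14055373e+00, -6.11278669e-05,  2.73477261e+00]), 'force': array([ 0.21013926, -0.94488173,  0.44619086]), 'moment': array([-0.00095248, -0.00276016,  0.00262827]), 'grip_force': 0.0, 'grip_width': 0.09352310672709427}
```

View pics/t0.png

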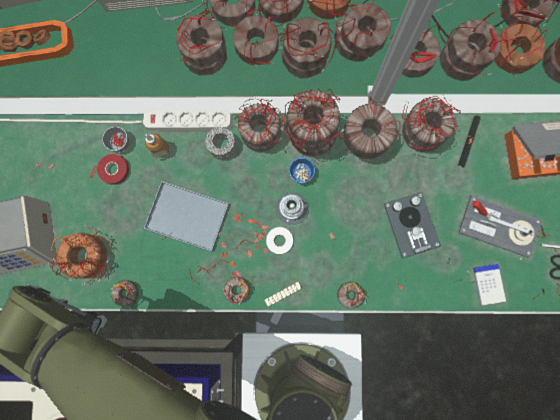

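View pics/s0.png

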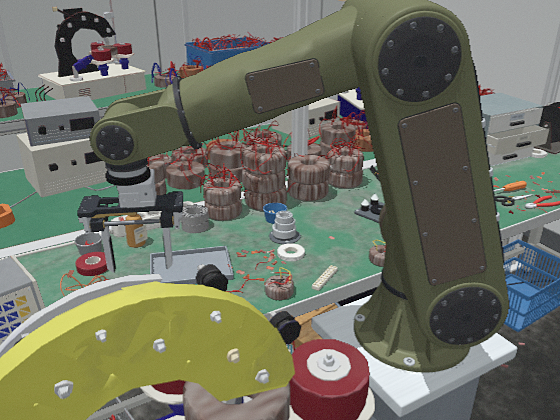

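The top view shows the stack at about (291,207), the tray at (187,215), the stand at (411,222), the tape at (280,240) and the cup at (302,171). The scene view shows the same layout obliquely.

```bash
python3 - <<'E'
from h import *
c=snap('top'); im=c['pixels'][:,:,::-1]
A=cv2.resize(im[185:260,370:450],None,fx=6,fy=6,interpolation=2); B=cv2.resize(im[150:260,255:325],(280,450)); 
cv2.imwrite('pics/z.png',np.hstack([A,B]))
P=cloud(c)
hsv=cv2.cvtColor(im,cv2.COLOR_BGR2HSV)
# tray: grey low saturation, in region
def big(m,x0,x1,y0,y1):
    k=np.zeros(m.shape,np.uint8); k[y0:y1,x0:x1]=m[y0:y1,x0:x1]
    cs,_=cv2.findContours(k,0,2); return max(cs,key=cv2.contourArea)
g=((hsv[...,1]<60)|((hsv[...,0]>90)&(hsv[...,0]<130))).astype(np.uint8)*255
t=big(g,140,235,175,255); r=cv2.boxPoints(cv2.minAreaRect(t)); print('tray px',r.tolist()); w=onz(c,r,0.014); print(w.round(3).tolist(),w.mean(0))
print(np.linalg.norm(np.diff(w,axis=0),axis=1))
s=big((hsv[...,1]<80).astype(np.uint8)*255,375,445,185,262); r=cv2.boxPoints(cv2.minAreaRect(s)); w=onz(c,r,0.010); print('stand',r.tolist(),w.round(3).tolist(),w.mean(0),np.linalg.norm(np.diff(w,axis=0),axis=1))
# stack from depth
reg=P[150:260,255:325].reshape(-1,3)
for lo,hi in((.064,.08),(.044,.058),(.02,.04)):
    q=reg[(reg[:,2]>lo)&(reg[:,2]<hi)]; print(lo,len(q),q.min(0) if len(q) else 0,q.max(0) if len(q) else 0)
for u,v in((291,207),(280,240),(302,171),(187,215),(410,217),(330,230)): print(u,v,P[v,u])
E
```

```text
tray px [[124.5, 222.5], [143.60000610351562, 165.20001220703125], [241.70001220703125, 197.9000244140625], [222.60000610351562, 255.20001220703125]]
[[0.447, 0.488, 0.014], [0.609, 0.442, 0.014], [0.516, 0.164, 0.014], [0.358, 0.214, 0.014]] [0.48219337 0.32716302 0.014     ]
[0.16830885 0.29280129 0.16577137]
stand [[375.0, 185.0], [444.0, 185.0], [444.0, 261.0], [375.0, 261.0]] [[0.553, -0.204, 0.01], [0.553, -0.394, 0.01], [0.344, -0.386, 0.01], [0.344, -0.2, 0.01]] [ 0.44849568 -0.29614751  0.01      ] [0.18966971 0.20877608 0.18575325]
0.064 162 [ 0.46621489 -0.03645223  0.06418264] [0.63654285 0.04843136 0.07932307]
0.044 172 [ 0.46114808 -0.05911611  0.04409215] [0.64292406 0.05179283 0.05790068]
0.02 346 [ 0.39096247 -0.06329111  0.02006777] [0.64992983 0.12823881 0.03999212]
291 207 [0.48415385 0.02734653 0.06024121]
280 240 [ 0.40068959  0.0581397  -0.00138904]
302 171 [ 0.59279249 -0.00250004  0.00882636]
187 215 [0.46878476 0.31667571 0.006805  ]
410 217 [ 0.46333919 -0.29695112  0.01492031]
330 230 [ 0.42853803 -0.0797401   0.00069503]
```

View pics/z.png

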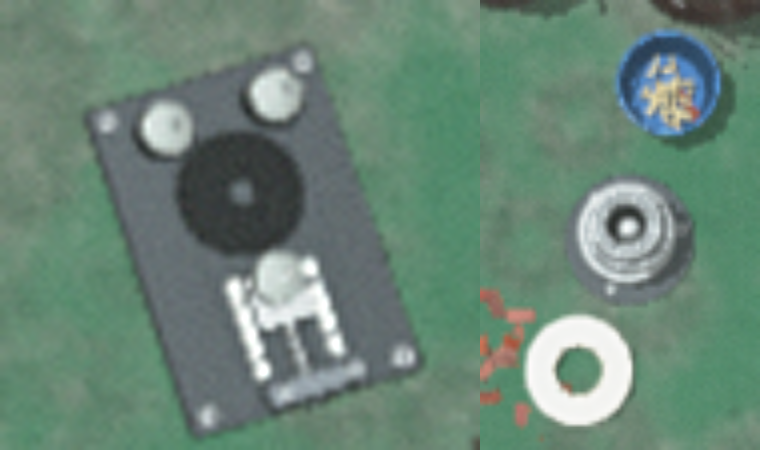

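The crops show the pad centre at full-image pixel (410,217). The fixed rollers are at about (397,206) and (415,201), and the sprung one at (417,231). The stand yaw is about +0.3 and the spindle yaw about -0.3.

Emit:
{"fn": "servo_tool", "kwargs": {"plan": [[100,-0.025,-0.0215,-0.004,0,0,0],[100,-0.025,-0.0215,-0.004,0,0,0],[100,-0.025,-0.0215,-0.004,0,0,0],[100,-0.025,-0.0215,-0.004,0,0,0],[100,-0.025,-0.0215,-0.004,0,0,0],[100,-0.025,-0.0215,-0.004,0,0,0],[100,-0.025,-0.0215,-0.004,0,0,0],[100,-0.025,-0.0215,-0.004,0,0,0]], "force": 30}}

```text
time_s: 1.15
ee_pos: [0.3335, 0.267, 0.2375]
eef_rot: [-3.141, -0.0, 2.735]
force: [0.3, -0.3, -0.7]
grip_width: 0.0942
grip_force: 0.0
```

Emit:
{"fn": "servo_tool", "kwargs": {"plan": [[100,-0.025,-0.0215,-0.004,0,0,0],[100,-0.025,-0.0215,-0.004,0,0,0],[100,-0.025,-0.0215,-0.004,0,0,0],[100,-0.025,-0.0215,-0.004,0,0,0],[100,-0.025,-0.0215,-0.004,0,0,0],[100,-0.025,-0.0215,-0.004,0,0,0],[100,-0.025,-0.0215,-0.004,0,0,0],[100,-0.025,-0.0215,-0.004,0,0,0]]}}

```text
time_s: 2.15
ee_pos: [0.4491, 0.0299, 0.2695]
eef_rot: [-3.142, -0.0, 2.735]
force: [-0.1, -0.2, -0.5]
grip_width: 0.094
grip_force: 0.0
```

```bash
python3 - <<'E'
from h import *
c=snap('wrist','w1.png'); print(c['pose'].round(3).tolist(),c['mtx'].round(1).tolist()); o=ctrl.get_obs(); print(o['ee_pos'],o['eef_rot'],o['qpos'])
E
```

```text
[[0.396, -0.884, -0.25, 0.376], [0.918, 0.381, 0.108, 0.061], [-0.0, -0.273, 0.962, 0.449], [0.0, 0.0, 0.0, 1.0]] [[363.2, 0.0, 282.0], [0.0, 363.2, 209.6], [0.0, 0.0, 1.0]]
[0.45032075 0.02749604 0.26972664] [-3.14094134e+00  6.09662011e-04  2.73354790e+00] [-1.97287713e-02  2.98087822e-02  1.68534411e+00 -8.42456688e-04
  1.42612214e+00 -1.18235882e+00]
```

View pics/w1.png

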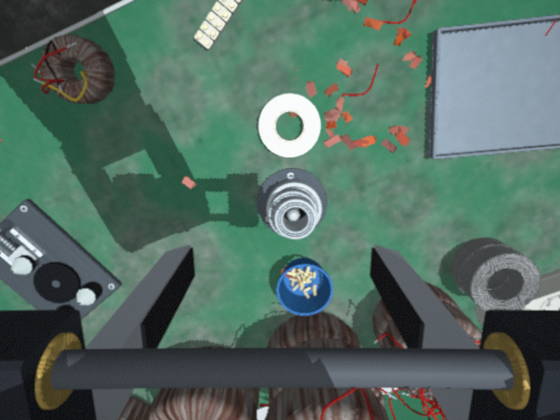

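The wrist view shows the stack top at (294,217), the tape at (290,125), the cup at (304,287), and part of the tray on the right.

```bash
python3 - <<'E'
from h import *
c=snap('wrist'); im=c['pixels']; P=cloud(c); hsv=cv2.cvtColor(im,cv2.COLOR_RGB2HSV)
def cont(m,x0,x1,y0,y1):
    k=np.zeros(m.shape,np.uint8); k[y0:y1,x0:x1]=m[y0:y1,x0:x1]*255
    k=cv2.morphologyEx(k,cv2.MORPH_OPEN,np.ones((3,3)))
    return max(cv2.findContours(k,0,1)[0],key=cv2.contourArea).reshape(-1,2)
def circ(n,ct,z):
    w=onz(c,ct,z)[:,:2]; (x,y),r=cv2.minEnclosingCircle(w.astype(np.float32)); 
    A=np.c_[2*w,np.ones(len(w))]; s=np.linalg.lstsq(A,(w**2).sum(1),rcond=None)[0]; print(n,x,y,r,'lsq',s[:2],np.sqrt(s[2]+s[:2]@s[:2]))
circ('tape',cont((hsv[...,1]<40)&(hsv[...,2]>190),240,340,80,168),.012)
circ('cup',cont((hsv[...,0]>95)&(hsv[...,0]<125)&(hsv[...,1]>100),260,345,245,325),.041)
near=(abs(P[...,0]-.48)<.06)&(abs(P[...,1]-.03)<.06)
for z,lo,hi in((.07,.064,.076),(.052,.045,.058),(.032,.025,.039)):
    m=near&(P[...,2]>lo)&(P[...,2]<hi); print(z,m.sum(),np.nanmedian(P[m],0)); circ('d',cont(m,220,370,150,260),z)
ng=~((hsv[...,0]>45)&(hsv[...,0]<95)&(hsv[...,1]>70))
circ('outer',cont(ng,240,345,164,250),.003)
# top
c=snap('top'); hsv=cv2.cvtColor(c['pixels'],cv2.COLOR_RGB2HSV)
print('hsv',hsv[215,187],hsv[235,405],hsv[225,160],hsv[240,300],hsv[190,230])
for n,z,x0,x1,y0,y1,m in(('tray',.014,140,236,175,256,(hsv[...,0]>95)&(hsv[...,0]<125)&(hsv[...,2]>100)),('stand',.01,378,446,186,262,~((hsv[...,0]>45)&(hsv[...,0]<95)&(hsv[...,1]>70)))):
    r=cv2.boxPoints(cv2.minAreaRect(cont(m,x0,x1,y0,y1))); w=onz(c,r,z); d=np.diff(w,axis=0)
    print(n,r.round(1).tolist(),w.round(4).tolist(),w.mean(0),np.linalg.norm(d,axis=1),np.arctan2(d[:,1],d[:,0]))
print('pad',onz(c,[[410,217]],.016))
E
```

```text
tape 0.39951133728027344 0.060268696397542953 0.03661011904478073 lsq [0.39939827 0.06029217] 0.03590350672733965
cup 0.5854002237319946 0.0014630407094955444 0.039833445101976395 lsq [ 5.85913978e-01 -4.38136934e-04] 0.03062573758701044
0.07 911 [0.48929292 0.02732397 0.07017689]
d 0.4893620014190674 0.027415506541728973 0.02357751876115799 lsq [0.48952463 0.02723218] 0.022724818648520797
0.052 593 [0.47540133 0.02322704 0.0523567 ]
d 0.48814254999160767 0.02470529079437256 0.028197186067700386 lsq [0.48819175 0.02512112] 0.025122646714793084
0.032 584 [0.4715769  0.04257971 0.03240588]
d 0.4873112440109253 0.02882091887295246 0.03345707803964615 lsq [0.48892601 0.02717354] 0.030307788880318452
outer 0.4831934869289398 0.02649909257888794 0.05518040060997009 lsq [0.48721801 0.02627125] 0.04753554941927071
hsv [101  26 189] [ 98  28 111] [101  30 190] [ 34  69 118] [ 71  83 139]
tray [[145.8000030517578, 228.39999389648438], [162.3000030517578, 180.6999969482422], [228.1999969482422, 203.39999389648438], [211.8000030517578, 251.1999969482422]] [[0.4304, 0.4281, 0.014], [0.5644, 0.3875, 0.014], [0.5004, 0.2014, 0.014], [0.3685, 0.2439, 0.014]] [0.46595063 0.31522092 0.014     ] [0.14000533 0.19679584 0.1385641 ] [-0.29398759 -1.90195358  2.83008823]
stand [[378.0, 186.0], [445.0, 186.0], [445.0, 261.0], [378.0, 261.0]] [[0.5501, -0.2126, 0.01], [0.5502, -0.3967, 0.01], [0.3444, -0.3886, 0.01], [0.3437, -0.2083, 0.01]] [ 0.44710341 -0.30155327  0.01      ] [0.18408936 0.20596505 0.18033906] [-1.57043183  3.10223424  1.57450931]
pad [[ 0.4632108  -0.29670043  0.016     ]]
```

Emit:
{"fn": "servo_tool", "kwargs": {"plan": [[100,-0.036,0.0155,0.02,0,0,-0.106],[100,0,0,0.03,0,0,0],[100,0,0,0.03,0,0,0],[100,0,0,0.03,0,0,0],[100,0,0,0.03,0,0,0],[100,0,0,0.03,0,0,0],[100,0,0,0.025,0,0,0],[100,0,0,0,0,0,0]]}}

```text
time_s: 3.3
ee_pos: [0.4868, 0.0317, 0.0732]
eef_rot: [-3.141, -0.003, 2.842]
force: [-0.0, -0.5, 0.6]
grip_width: 0.0939
grip_force: 0.0
```

```bash
python3 - <<'E'
from h import *
o=ctrl.get_obs(); print(o['ee_pos'],o['eef_rot'])
c=snap('wrist','w2.png')
P=cloud(c); m=(abs(P[...,0]-.489)<.04)&(abs(P[...,1]-.027)<.04)&(P[...,2]>.064)&(P[...,2]<.076)
k=cv2.morphologyEx(m.astype(np.uint8)*255,cv2.MORPH_OPEN,np.ones((3,3)))
w=onz(c,max(cv2.findContours(k,0,1)[0],key=cv2.contourArea).reshape(-1,2),.07)[:,:2]; print(cv2.minEnclosingCircle(w.astype(np.float32)))
E
```

```text
[0.48679814 0.03174054 0.07320368] [-3.14074203 -0.00317646  2.84154249]
((0.48932093381881714, 0.027739332988858223), 0.02376965433359146)
```

View pics/w2.png

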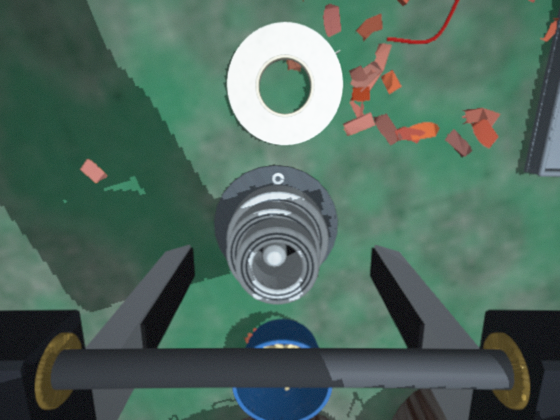

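The view shows the stack centred between the open fingers at (275,255), with the cup clear below it.

Emit:
{"fn": "servo_tool", "kwargs": {"plan": [[100,-0.0036,-0.0031,0,0,0,0],[100,0,0,0.012,0,0,0],[100,0,0,0.006,0,0,0],[100,0,0,0,0,0,0],[0,0,0,0,0,0,0],[0,0,0,0,0,0,0],[0,0,0,0,0,0,0],[0,0,0,0,0,0,0]], "force": 25}}

```text
time_s: 4.35
ee_pos: [0.4906, 0.0269, 0.0566]
eef_rot: [3.142, 0.0, 2.841]
force: [-0.3, -0.0, 0.0]
grip_width: 0.0571
grip_force: 0.0
```

Emit:
{"fn": "servo_tool", "kwargs": {"plan": [[0,0,0,0,0,0,0],[0,0,0,0,0,0,0],[0,0,0,-0.01,0,0,0],[0,0,0,-0.02,0,0,0],[0,0,0,-0.03,0,0,0],[0,0,0,-0.03,0,0,0],[0,0,0,-0.03,0,0,0],[0,0,0,0,0,0,0]]}}

```text
time_s: 5.35
ee_pos: [0.4914, 0.0269, 0.1785]
eef_rot: [3.141, 0.004, 2.841]
force: [-0.5, 0.2, -1.4]
grip_width: 0.045
grip_force: 25.0
```

```bash
python3 - <<'E'
from h import *
o=ctrl.get_obs(); print(o['ee_pos'],o['eef_rot'],o['grip_width'],o['grip_force'])
c=snap('wrist','w3.png')
E
```

```text
[0.49137315 0.02686464 0.17851976] [3.14050239 0.00385572 2.84080273] 0.04499488969525732 24.99974012374878
```

View pics/w3.png

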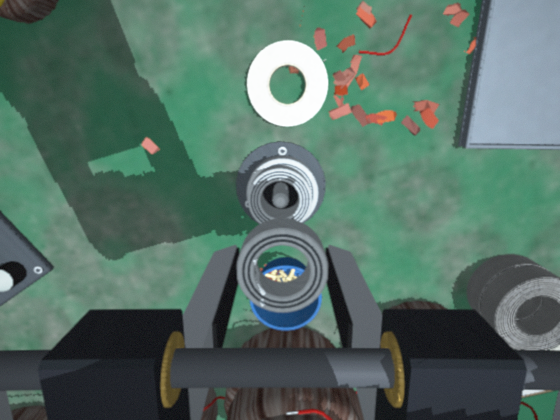

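The small core hangs level between the fingers at (282,268), and the other two are still on the spindle.

Emit:
{"fn": "servo_tool", "kwargs": {"plan": [[0,0.0136,0.0398,0,0,0,0],[0,0.0136,0.0398,0,0,0,0],[0,0.0136,0.0398,0,0,0,0],[0,0.0136,0.0398,0,0,0,0],[0,0.0136,0.0398,0,0,0,0],[0,0.0136,0.0398,0,0,0,0],[0,0.0136,0.0398,0,0,0,0],[0,0.0136,0.0398,0,0,0,0]]}}

```text
time_s: 6.4
ee_pos: [0.4803, 0.3643, 0.1745]
eef_rot: [-3.14, -0.002, 2.841]
force: [0.1, -0.2, -1.1]
grip_width: 0.0452
grip_force: 25.0
```

Emit:
{"fn": "servo_tool", "kwargs": {"plan": [[0,0,0,0,0,0,0.175],[0,0,0,0.01,0,0,0.175],[0,0,0,0.015,0,0,0.175],[0,0,0,0.015,0,0,0.175],[0,0,0,0.015,0,0,0.175],[0,0,0,0.015,0,0,0.175],[0,0,0,0.015,0,0,0.175],[0,0,0,0.01,0,0,0.175]]}}

```text
time_s: 7.4
ee_pos: [0.4801, 0.3626, 0.0788]
eef_rot: [-3.139, 0.002, 1.435]
force: [-0.4, -0.3, -1.2]
grip_width: 0.0455
grip_force: 25.0
```

Emit:
{"fn": "servo_tool", "kwargs": {"plan": [[0,0,0,0,0,0,0.171],[0,0,0,0.01,0,0,0],[0,0,0,0.01,0,0,0],[0,0,0,0,0,0,0],[0,0,0,0,0,0,0],[0,0,0,0,0,0,0],[0,0,0,0,0,0,0],[0,0,0,0,0,0,0]]}}

```text
time_s: 8.4
ee_pos: [0.481, 0.3632, 0.0616]
eef_rot: [3.141, -0.0, 1.27]
force: [-0.6, -0.3, -1.4]
grip_width: 0.0452
grip_force: 25.0
```

```bash
python3 - <<'E'
from h import *
o=ctrl.get_obs(); print(o['ee_pos'],o['eef_rot'],o['qpos'])
c=snap('wrist','w4.png')
E
```

```text
[0.48104834 0.36324215 0.06158194] [ 3.14143279e+00 -1.64869258e-04  1.26995391e+00] [ 5.86014057e-01  5.63556110e-01  1.49961862e+00 -2.23982723e-05
  1.07818912e+00  8.86867079e-01]
```

View pics/w4.png

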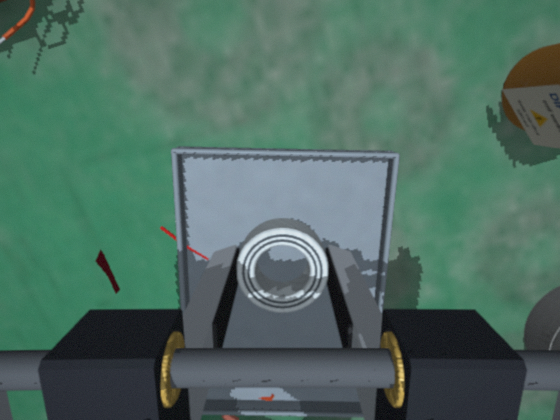

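The small core is centred between the tray walls at (282,268), and the gripper is aligned with the tray.

Emit:
{"fn": "servo_tool", "kwargs": {"plan": [[0,0,0,0.02,0,0,0],[0,0,0,0.02,0,0,0],[0,0,0,0.008,0,0,0],[0,0,0,0.005,0,0,0],[0,0,0,0,0,0,0],[0,0,0,0,0,0,0],[70,0,0,0,0,0,0],[70,0,0,0,0,0,0]]}}

```text
time_s: 9.45
ee_pos: [0.4812, 0.3633, 0.0088]
eef_rot: [3.141, -0.001, 1.27]
force: [0.3, -0.5, -0.0]
grip_width: 0.0617
grip_force: 0.0
```

Emit:
{"fn": "servo_tool", "kwargs": {"plan": [[70,0,0,0,0,0,0],[70,0,0,0,0,0,0],[70,0,0,-0.02,0,0,0],[70,0,0,-0.04,0,0,0],[70,0,0,-0.05,0,0,0],[70,0,0,-0.05,0,0,0],[70,0,0,0,0,0,0],[70,0,0,0,0,0,0]]}}

```text
time_s: 10.45
ee_pos: [0.4808, 0.3631, 0.1687]
eef_rot: [3.142, -0.0, 1.27]
force: [-0.9, 0.4, 0.1]
grip_width: 0.0654
grip_force: 0.0
```

```bash
cat >> h.py <<'E'
def ring(c,x,y,z,tol=.006,s=.06):
    P=cloud(c); m=(abs(P[...,0]-x)<s)&(abs(P[...,1]-y)<s)&(abs(P[...,2]-z)<tol)
    k=cv2.morphologyEx(m.astype(np.uint8)*255,cv2.MORPH_OPEN,np.ones((3,3)))
    w=onz(c,max(cv2.findContours(k,0,1)[0],key=cv2.contourArea).reshape(-1,2),z)[:,:2]
    f=cv2.minEnclosingCircle(w.astype(np.float32)); print('ring z',np.nanmedian(P[m][:,2]).round(4),np.round(f[0],4),round(f[1],4)); return f
def go(x,y,z,yaw=None):
    o=ctrl.get_obs(); a=o['eef_rot'][2]; dx,dy=x-o['ee_pos'][0],y-o['ee_pos'][1]
    print('now',o['ee_pos'].round(4),o['eef_rot'].round(3),'w',round(o['grip_width'],4),'shift',np.round([dx*np.cos(a)+dy*np.sin(a),dx*np.sin(a)-dy*np.cos(a),o['ee_pos'][2]-z],4),'turn',None if yaw is None else round(-(yaw-a),3))
E
python3 - <<'E'
from h import *
c=snap('wrist'); ring(c,.481,.363,.021,.005,.04)
go(.4893,.0277,.16,2.84)
E
```

```text
ring z 0.0213 [0.481  0.3641] 0.0234
now [0.4806 0.3629 0.1679] [-3.141e+00  1.000e-03  1.270e+00] w 0.0661 shift [-0.3176  0.1077  0.0079] turn -1.57
```

Emit:
{"fn": "servo_tool", "kwargs": {"plan": [[100,-0.0397,0.01345,0,0,0,0],[100,-0.0397,0.01345,0,0,0,0],[100,-0.0397,0.01345,0,0,0,0],[100,-0.0397,0.01345,0,0,0,0],[100,-0.0397,0.01345,0,0,0,0],[100,-0.0397,0.01345,0,0,0,0],[100,-0.0397,0.01345,0,0,0,0],[100,-0.0397,0.01345,0,0,0,0]]}}

```text
time_s: 11.5
ee_pos: [0.489, 0.0267, 0.1675]
eef_rot: [-3.14, 0.001, 1.27]
force: [0.6, -0.9, -0.4]
grip_width: 0.0936
grip_force: 0.0
```

Emit:
{"fn": "servo_tool", "kwargs": {"plan": [[100,0,0,0.005,0,0,-0.1745],[100,0,0,0.01,0,0,-0.1745],[100,0,0,0.01,0,0,-0.1745],[100,0,0,0.01,0,0,-0.1745],[100,0,0,0.01,0,0,-0.1745],[100,0,0,0.01,0,0,-0.1745],[100,0,0,0.01,0,0,-0.1745],[100,0,0,0.005,0,0,-0.1745]]}}

```text
time_s: 12.5
ee_pos: [0.4887, 0.028, 0.0969]
eef_rot: [-3.14, -0.003, 2.671]
force: [-0.6, -0.7, 0.4]
grip_width: 0.0942
grip_force: 0.0
```

Emit:
{"fn": "servo_tool", "kwargs": {"plan": [[100,0,0,0,0,0,-0.174],[100,0,0,0,0,0,0],[100,0,0,0,0,0,0],[100,0,0,0,0,0,0],[100,0,0,0,0,0,0],[100,0,0,0,0,0,0],[100,0,0,0,0,0,0],[100,0,0,0,0,0,0]]}}

```text
time_s: 13.5
ee_pos: [0.4896, 0.028, 0.0985]
eef_rot: [-3.142, -0.0, 2.84]
force: [-0.6, -0.0, -0.4]
grip_width: 0.094
grip_force: 0.0
```

```bash
python3 - <<'E'
from h import *
c=snap('wrist'); f=ring(c,.489,.027,.052); ring(c,.489,.027,.032)
go(f[0][0],f[0][1],.0355,2.84)
E
```

```text
ring z 0.0523 [0.489  0.0254] 0.0286
ring z 0.0323 [0.4889 0.0277] 0.0333
now [0.4896 0.028  0.0985] [-3.142  0.     2.84 ] w 0.0945 shift [-0.0002 -0.0027  0.063 ] turn -0.0
```

Emit:
{"fn": "servo_tool", "kwargs": {"plan": [[100,0,-0.0027,0.02,0,0,0],[100,0,0,0.02,0,0,0],[100,0,0,0.015,0,0,0],[100,0,0,0.008,0,0,0],[0,0,0,0,0,0,0],[0,0,0,0,0,0,0],[0,0,0,0,0,0,0],[0,0,0,0,0,0,0]], "force": 30}}

```text
time_s: 14.55
ee_pos: [0.489, 0.0254, 0.0358]
eef_rot: [3.141, 0.001, 2.84]
force: [-0.4, -0.1, 0.2]
grip_width: 0.0575
grip_force: 0.0
```

Emit:
{"fn": "servo_tool", "kwargs": {"plan": [[0,0,0,0,0,0,0],[0,0,0,-0.01,0,0,0],[0,0,0,-0.02,0,0,0],[0,0,0,-0.03,0,0,0],[0,0,0,-0.03,0,0,0],[0,0,0,-0.03,0,0,0],[0,0,0,-0.02,0,0,0],[0,0,0,0,0,0,0]]}}

```text
time_s: 15.55
ee_pos: [0.4893, 0.0254, 0.1768]
eef_rot: [3.141, 0.003, 2.84]
force: [-0.1, -0.2, -2.7]
grip_width: 0.0554
grip_force: 30.0
```

Emit:
{"fn": "servo_tool", "kwargs": {"plan": [[0,0.01345,0.02744,0,0,0,0],[0,0.01345,0.02744,0,0,0,0],[0,0.01345,0.02744,0,0,0,0],[0,0.01345,0.02744,0,0,0,0],[0,0.01345,0.02744,0,0,0,0],[0,0.01345,0.02744,0,0,0,0],[0,0.01345,0.02744,0,0,0,0],[0,0.01345,0.02744,0,0,0,0]]}}

```text
time_s: 16.55
ee_pos: [0.4506, 0.2677, 0.1743]
eef_rot: [-3.14, -0.001, 2.84]
force: [0.1, -0.6, -2.9]
grip_width: 0.0553
grip_force: 30.0
```

Emit:
{"fn": "servo_tool", "kwargs": {"plan": [[0,0,0,0,0,0,0.175],[0,0,0,0.01,0,0,0.175],[0,0,0,0.015,0,0,0.175],[0,0,0,0.015,0,0,0.175],[0,0,0,0.015,0,0,0.175],[0,0,0,0.015,0,0,0.175],[0,0,0,0.01,0,0,0.175],[0,0,0,0.01,0,0,0.175]]}}

```text
time_s: 17.55
ee_pos: [0.4507, 0.2667, 0.084]
eef_rot: [-3.14, 0.001, 1.434]
force: [0.7, 0.5, -1.9]
grip_width: 0.0551
grip_force: 30.0
```

Emit:
{"fn": "servo_tool", "kwargs": {"plan": [[0,0,0,0,0,0,0.171],[0,0,0,0,0,0,0],[0,0,0,0,0,0,0],[0,0,0,0,0,0,0],[0,0,0,0,0,0,0],[0,0,0,0,0,0,0],[0,0,0,0,0,0,0],[0,0,0,0,0,0,0]]}}

```text
time_s: 18.55
ee_pos: [0.4513, 0.267, 0.0855]
eef_rot: [-3.142, -0.0, 1.269]
force: [-1.1, -0.4, -3.3]
grip_width: 0.055
grip_force: 30.0
```

```bash
python3 - <<'E'
from h import *
go(.451,.267,.0075,1.27); c=snap('wrist','w5.png')
E
```

```text
now [0.4513 0.267  0.0855] [-3.142 -0.     1.269] w 0.055 shift [-0.0001 -0.0003  0.078 ] turn -0.001
```

View pics/w5.png

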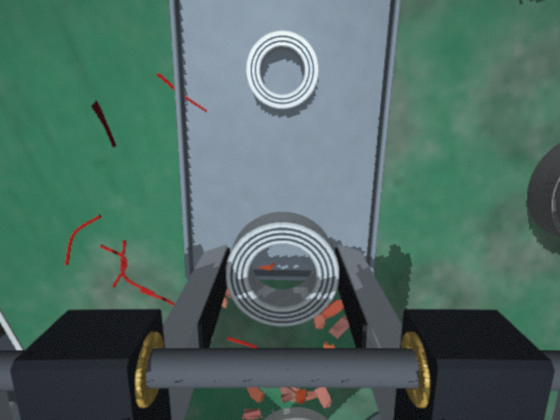

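The middle core is held level over the tray at (284,272), with the small core lying flat at (283,70).

Emit:
{"fn": "servo_tool", "kwargs": {"plan": [[0,0,0,0.02,0,0,0],[0,0,0,0.025,0,0,0],[0,0,0,0.02,0,0,0],[0,0,0,0.008,0,0,0],[0,0,0,0.0045,0,0,0],[0,0,0,0,0,0,0],[75,0,0,0,0,0,0],[75,0,0,0,0,0,0]]}}

```text
time_s: 19.6
ee_pos: [0.4517, 0.2672, 0.0086]
eef_rot: [3.141, -0.001, 1.269]
force: [0.2, 0.2, 0.2]
grip_width: 0.0696
grip_force: 0.0
```

Emit:
{"fn": "servo_tool", "kwargs": {"plan": [[75,0,0,0,0,0,0],[75,0,0,0,0,0,0],[75,0,0,-0.02,0,0,0],[75,0,0,-0.04,0,0,0],[75,0,0,-0.05,0,0,0],[75,0,0,-0.05,0,0,0],[75,0,0,0,0,0,0],[75,0,0,0,0,0,0]]}}

```text
time_s: 20.6
ee_pos: [0.451, 0.2668, 0.1671]
eef_rot: [-3.141, 0.001, 1.269]
force: [1.1, 0.4, -0.3]
grip_width: 0.0708
grip_force: 0.0
```

```bash
python3 - <<'E'
from h import *
c=snap('wrist'); ring(c,.451,.267,.023,.005,.04); ring(c,.481,.364,.021,.005,.04)
go(.4889,.0277,.10,2.84)
E
```

```text
ring z 0.0233 [0.451  0.2667] 0.0283
ring z 0.0213 [0.4812 0.3634] 0.0235
now [0.4508 0.2667 0.1666] [-3.140e+00  2.000e-03  1.269e+00] w 0.0704 shift [-0.2169  0.1075  0.0666] turn -1.571
```

Emit:
{"fn": "servo_tool", "kwargs": {"plan": [[100,-0.0271,0.01344,0,0,0,0],[100,-0.0271,0.01344,0,0,0,0],[100,-0.0271,0.01344,0,0,0,0],[100,-0.0271,0.01344,0,0,0,0],[100,-0.0271,0.01344,0,0,0,0],[100,-0.0271,0.01344,0,0,0,0],[100,-0.0271,0.01344,0,0,0,0],[100,-0.0271,0.01344,0,0,0,0]]}}

```text
time_s: 21.65
ee_pos: [0.489, 0.0271, 0.1665]
eef_rot: [-3.139, 0.001, 1.269]
force: [0.4, -0.2, -0.3]
grip_width: 0.0941
grip_force: 0.0
```

Emit:
{"fn": "servo_tool", "kwargs": {"plan": [[100,0,0,0.005,0,0,-0.1746],[100,0,0,0.01,0,0,-0.1746],[100,0,0,0.01,0,0,-0.1746],[100,0,0,0.01,0,0,-0.1746],[100,0,0,0.01,0,0,-0.1746],[100,0,0,0.01,0,0,-0.1746],[100,0,0,0.01,0,0,-0.1746],[100,0,0,0.005,0,0,-0.1746]]}}

```text
time_s: 22.65
ee_pos: [0.4885, 0.028, 0.096]
eef_rot: [-3.14, -0.003, 2.671]
force: [-1.1, -0.1, -0.8]
grip_width: 0.0942
grip_force: 0.0
```

Emit:
{"fn": "servo_tool", "kwargs": {"plan": [[100,0,0,0,0,0,-0.174],[100,0,0,0,0,0,0],[100,0,0,0,0,0,0],[100,0,0,0,0,0,0],[100,0,0,0,0,0,0],[100,0,0,0,0,0,0],[100,0,0,0,0,0,0],[100,0,0,0,0,0,0]]}}

```text
time_s: 23.65
ee_pos: [0.4895, 0.028, 0.098]
eef_rot: [-3.142, 0.0, 2.839]
force: [-0.4, 0.0, -0.2]
grip_width: 0.094
grip_force: 0.0
```

```bash
python3 - <<'E'
from h import *
c=snap('wrist','w6.png'); f=ring(c,.489,.027,.032)
go(f[0][0],f[0][1],.014,2.84)
E
```

```text
ring z 0.0323 [0.4893 0.0275] 0.0335
now [0.4895 0.028  0.098 ] [3.142 0.    2.84 ] w 0.0939 shift [ 0.0001 -0.0006  0.084 ] turn -0.0
```

View pics/w6.png

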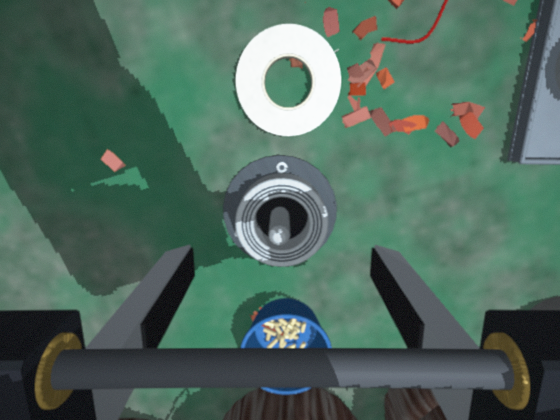

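The large core sits alone on the post at (282,222), centred between the fingers.

Emit:
{"fn": "servo_tool", "kwargs": {"plan": [[100,0,-0.0006,0.02,0,0,0],[100,0,0,0.025,0,0,0],[100,0,0,0.025,0,0,0],[100,0,0,0.014,0,0,0],[0,0,0,0,0,0,0],[0,0,0,0,0,0,0],[0,0,0,0,0,0,0],[0,0,0,0,0,0,0]], "force": 40}}

```text
time_s: 24.7
ee_pos: [0.4897, 0.0275, 0.0147]
eef_rot: [3.141, 0.001, 2.84]
force: [-1.1, 0.9, 5.1]
grip_width: 0.065
grip_force: 40.0
```

Emit:
{"fn": "servo_tool", "kwargs": {"plan": [[0,0,0,0,0,0,0],[0,0,0,-0.01,0,0,0],[0,0,0,-0.02,0,0,0],[0,0,0,-0.03,0,0,0],[0,0,0,-0.04,0,0,0],[0,0,0,-0.04,0,0,0],[0,0,0,-0.04,0,0,0],[0,0,0,0,0,0,0]]}}

```text
time_s: 25.7
ee_pos: [0.4902, 0.0274, 0.1966]
eef_rot: [3.14, 0.005, 2.84]
force: [0.4, -0.2, -3.9]
grip_width: 0.0648
grip_force: 40.0
```

Emit:
{"fn": "servo_tool", "kwargs": {"plan": [[0,0.0004,-0.0461,0,0,0,0],[0,0.0004,-0.0461,0,0,0,0],[0,0.0004,-0.0461,0,0,0,0],[0,0.0004,-0.0461,0,0,0,0],[0,0.0004,-0.0461,0,0,0,0],[0,0.0004,-0.0461,0,0,0,0],[0,0.0004,-0.0461,0,0,0,0],[0,0.0004,-0.0461,0,0,0,0]]}}

```text
time_s: 26.7
ee_pos: [0.3753, -0.3246, 0.1923]
eef_rot: [3.14, -0.002, 2.839]
force: [0.9, -0.9, -2.8]
grip_width: 0.0649
grip_force: 40.0
```

Emit:
{"fn": "servo_tool", "kwargs": {"plan": [[0,0,0,0,0,0,0.17],[0,0,0,0,0,0,0.17],[0,0,0,0,0,0,0.17],[0,0,0,0,0,0,0.17],[0,0,0,0,0,0,0.17],[0,0,0,0,0,0,0.17],[0,0,0,0,0,0,0.17],[0,0,0,0,0,0,0.17]]}}

```text
time_s: 27.7
ee_pos: [0.376, -0.3232, 0.1922]
eef_rot: [-3.139, -0.002, 1.474]
force: [0.2, 0.2, -3.8]
grip_width: 0.0649
grip_force: 40.0
```

Emit:
{"fn": "servo_tool", "kwargs": {"plan": [[0,0,0,0,0,0,0.17],[0,0,0,0,0,0,0.17],[0,0,0,0,0,0,0.17],[0,0,0,0,0,0,0.17],[0,0,0,0,0,0,0.17],[0,0,0,0,0,0,0.17],[0,0,0,0,0,0,0.16],[0,0,0,0,0,0,0]]}}

```text
time_s: 28.7
ee_pos: [0.3761, -0.3233, 0.1926]
eef_rot: [-3.14, 0.001, 0.301]
force: [-0.1, 0.5, -3.1]
grip_width: 0.065
grip_force: 40.0
```

```bash
python3 - <<'E'
from h import *
o=ctrl.get_obs(); print(o['ee_pos'],o['eef_rot'],o['qpos'],o['grip_width']); c=snap('wrist','w7.png')
E
```

```text
[ 0.37609661 -0.32326633  0.19255643] [-3.13960420e+00  1.08791595e-03  3.00605466e-01] [-7.83850485e-01  1.92248355e-01  1.68596317e+00 -3.39488377e-05
  1.26564750e+00  4.86351694e-01] 0.0650417444292609
```

View pics/w7.png

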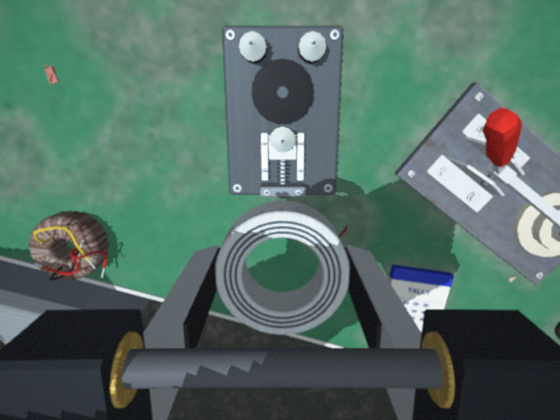

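The stand is in view: plate spanning (223–342, 27–194), pad at (283,91), fixed rollers at (252,46) and (312,46), sprung roller at (283,138). The held core is at (283,268) and level.

```bash
python3 - <<'E'
from h import *
c=snap('wrist'); im=c['pixels']; hsv=cv2.cvtColor(im,cv2.COLOR_RGB2HSV)
def cont(m,x0,x1,y0,y1,hull=True):
    k=np.zeros(m.shape,np.uint8); k[y0:y1,x0:x1]=m[y0:y1,x0:x1]*255
    k=cv2.morphologyEx(k,cv2.MORPH_OPEN,np.ones((5,5)))
    return max(cv2.findContours(k,0,1)[0],key=cv2.contourArea)
ng=~((hsv[...,0]>45)&(hsv[...,0]<95)&(hsv[...,1]>70))
w=onz(c,cont(ng,200,365,10,197).reshape(-1,2),.01)[:,:2].astype(np.float32); r=cv2.minAreaRect(w); print('plate',r,np.deg2rad(r[2]))
for v in (40,48,56,64):
    g=cv2.cvtColor(im,cv2.COLOR_RGB2GRAY)<v
    ct=cont(g,240,325,50,135); e=cv2.fitEllipse(ct); w=onz(c,ct.reshape(-1,2),.016)[:,:2]; print(v,e,onz(c,[e[0]],.016),cv2.minEnclosingCircle(w.astype(np.float32)))
# tips
wh=(hsv[...,1]<40)&(hsv[...,2]>150)
for b in((235,268,30,64),(297,330,30,64),(268,299,122,155)):
    k=np.zeros(wh.shape,np.uint8);k[b[2]:b[3],b[0]:b[1]]=wh[b[2]:b[3],b[0]:b[1]]; m=cv2.moments(k,True); uv=[m['m10']/m['m00'],m['m01']/m['m00']]; print(uv,onz(c,[uv],.042))
o=ctrl.get_obs(); ring(c,o['ee_pos'][0],o['ee_pos'][1],o['ee_pos'][2]+.018)
print(o['ee_pos'])
E
```

```text
plate ((0.4484725892543793, -0.29984280467033386), (0.17009007930755615, 0.15065553784370422), 17.34268569946289) 0.3026869665941632Traceback (most recent call last):
  File "<stdin>", line 11, in <module>
  File "<stdin>", line 6, in cont
ValueError: max() iterable argument is empty
```

```bash
python3 - <<'E'
from h import *
c=snap('wrist'); im=c['pixels']; hsv=cv2.cvtColor(im,cv2.COLOR_RGB2HSV); g=cv2.GaussianBlur(cv2.cvtColor(im,cv2.COLOR_RGB2GRAY),(3,3),0)
print('pad/plate grey',g[80,265],g[150,245],g[100,232])
t=(int(g[80,265])+int(g[100,232]))/2
k=np.zeros(g.shape,np.uint8); k[52:132,243:323]=(g[52:132,243:323]<t)*255; k=cv2.morphologyEx(k,cv2.MORPH_OPEN,np.ones((7,7)))
ct=cv2.convexHull(max(cv2.findContours(k,0,1)[0],key=cv2.contourArea)); e=cv2.fitEllipse(ct); w=onz(c,ct.reshape(-1,2),.016)[:,:2]
print(e,onz(c,[e[0]],.016),cv2.minEnclosingCircle(w.astype(np.float32)))
wh=(hsv[...,1]<40)&(hsv[...,2]>130)
for b in((235,268,30,64),(297,330,30,64),(268,299,122,155)):
    k=np.zeros(wh.shape,np.uint8);k[b[2]:b[3],b[0]:b[1]]=wh[b[2]:b[3],b[0]:b[1]]; k=cv2.morphologyEx(k,cv2.MORPH_OPEN,np.ones((3,3)));m=cv2.moments(k,True); uv=[m['m10']/m['m00'],m['m01']/m['m00']]; print(uv,m['m00'],onz(c,[uv],.036))
ln=[(229,34),(340,34),(331,188),(237,188)]; print('screws',onz(c,ln,.01).round(4).tolist(),onz(c,ln,.01).mean(0))
P=cloud(c); m=(P[...,2]>.012)&(P[...,2]<.022)&(np.hypot(P[...,0]-.463,P[...,1]+.297)<.033); print(m.sum(),np.nanmean(P[m],0))
o=ctrl.get_obs(); ring(c,o['ee_pos'][0],o['ee_pos'][1],o['ee_pos'][2]+.018)
print(o['ee_pos'])
E
```

```text
pad/plate grey 63 112 116
((281.05194091796875, 89.15003967285156), (62.202884674072266, 73.20084381103516), 156.02133178710938) [[ 0.46624885 -0.29426524  0.016     ]] ((0.4670284390449524, -0.29387012124061584), 0.03330804407596588)
[251.9497716894977, 45.598173515981735] 657.0 [[ 0.49132551 -0.26063764  0.036     ]]
[311.8490853658537, 45.65243902439025] 656.0 [[ 0.50646237 -0.30917136  0.036     ]]
[282.64728682170545, 141.71834625322998] 774.0 [[ 0.42256417 -0.30950618  0.036     ]]
screws [[0.4973, -0.2352, 0.01], [0.5273, -0.3311, 0.01], [0.3906, -0.3712, 0.01], [0.3619, -0.2797, 0.01]] [ 0.44424522 -0.30431258  0.01      ]
3219 [ 0.46461204 -0.29571295  0.01632015]
ring z 0.2107 [ 0.3835 -0.3213] 0.0447
[ 0.37633906 -0.32350659  0.19329624]
```

```bash
python3 -c "
from h import *
go(.4578,-.2981,.08,.302)"
```

```text
now [ 0.3763 -0.3235  0.1933] [-3.141e+00  1.000e-03  3.030e-01] w 0.0649 shift [8.530e-02 1.000e-04 1.133e-01] turn 0.001
```

Emit:
{"fn": "servo_tool", "kwargs": {"plan": [[0,0.025,0,0,0,0,0],[0,0.03,0,0,0,0,0],[0,0.03,0,0.02,0,0,0],[0,0,0,0.03,0,0,0],[0,0,0,0.03,0,0,0],[0,0,0,0.03,0,0,0],[0,0,0,0,0,0,0],[0,0,0,0,0,0,0]]}}

```text
time_s: 29.85
ee_pos: [0.4582, -0.2989, 0.0851]
eef_rot: [3.141, -0.001, 0.301]
force: [0.4, 0.4, -3.2]
grip_width: 0.0645
grip_force: 40.0
```

```bash
python3 - <<'E'
from h import *
go(.4578,-.2981,.0215,.302); c=snap('wrist','w8.png'); ring(c,.46,-.298,.0175+ctrl.get_obs()['ee_pos'][2],.003,.045)
E
```

```text
now [ 0.4582 -0.2989  0.0851] [ 3.141e+00 -1.000e-03  3.010e-01] w 0.0645 shift [-0.0001 -0.0009  0.0636] turn -0.001
ring z 0.1027 [ 0.4678 -0.2979] 0.0426
```

View pics/w8.png

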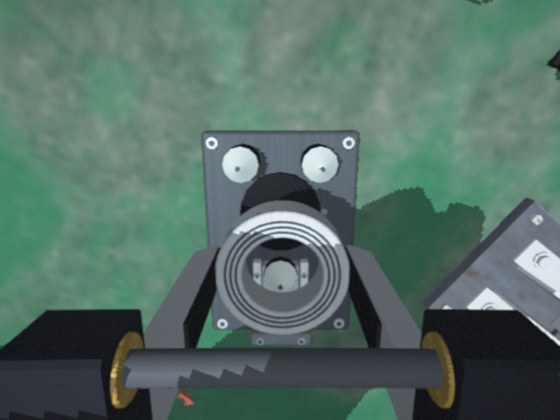

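The held core at (283,268) sits over the pad, slightly towards the sprung roller. The fixed rollers are symmetric at (240,162) and (320,162), so I'm descending.

Emit:
{"fn": "servo_tool", "kwargs": {"plan": [[0,0,-0.0009,0.015,0,0,0],[0,0,0,0.015,0,0,0],[0,0,0,0.008,0,0,0],[0,0,0,0.006,0,0,0],[0,0,0,0.005,0,0,0],[0,0,0,0.005,0,0,0],[0,0,0,0.003,0,0,0],[0,0,0,0,0,0,0]]}}

```text
time_s: 30.9
ee_pos: [0.4574, -0.2976, 0.0266]
eef_rot: [-3.141, 0.0, 0.3]
force: [3.3, 0.3, -4.7]
grip_width: 0.0649
grip_force: 40.0
```

```bash
python3 -c "
from h import *
go(.4578,-.2981,.0207,.302); o=ctrl.get_obs(); print(o['force'],o['moment'],o['grip_force'])"
```

```text
now [ 0.4574 -0.2976  0.0266] [-3.141  0.     0.3  ] w 0.0649 shift [0.0002 0.0005 0.0059] turn -0.002
[ 3.3317511   0.30795579 -4.71984426] [ 0.24507689 -0.59963637 -0.00714784] 39.99576010275632
```

Emit:
{"fn": "servo_tool", "kwargs": {"plan": [[0,0,0,0.002,0,0,0],[0,0,0,0.002,0,0,0],[0,0,0,0.002,0,0,0],[0,0,0,0.0005,0,0,0],[0,0,0,0,0,0,0],[0,0,0,0,0,0,0],[0,0,0,0,0,0,0],[0,0,0,0,0,0,0]]}}

```text
time_s: 31.9
ee_pos: [0.4578, -0.2983, 0.0214]
eef_rot: [3.14, -0.001, 0.299]
force: [-0.7, 1.1, 7.7]
grip_width: 0.0648
grip_force: 40.0
```

```bash
python3 -c "
from h import *
go(.4578,-.2981,.0207,.302); o=ctrl.get_obs(); print(o['force'],o['moment'],o['grip_force'])"
```

```text
now [ 0.4578 -0.2983  0.0214] [ 3.14e+00 -1.00e-03  2.99e-01] w 0.0648 shift [ 0.0001 -0.0002  0.0007] turn -0.003
[-0.73671963  1.06077629  7.74852062] [ 0.38759051 -0.08150014 -0.03363573] 40.00240040710196
```

Emit:
{"fn": "servo_tool", "kwargs": {"plan": [[90,0,0,0,0,0,0],[90,0,0,0,0,0,0],[90,0,0,0,0,0,0],[90,0,0,0,0,0,0],[90,0,0,-0.01,0,0,0],[90,0,0,-0.02,0,0,0],[90,0,0,-0.04,0,0,0],[90,0,0,-0.03,0,0,0]]}}

```text
time_s: 32.9
ee_pos: [0.4577, -0.2979, 0.1227]
eef_rot: [3.14, -0.001, 0.3]
force: [0.6, -0.4, -0.6]
grip_width: 0.0848
grip_force: 0.0
```

Emit:
{"fn": "servo_tool", "kwargs": {"plan": [[90,-0.02,0,-0.01,0,0,0],[90,-0.02,0,-0.01,0,0,0],[90,-0.02,0,-0.01,0,0,0],[90,0,0,0,0,0,0],[90,0,0,0,0,0,0],[90,0,0,0,0,0,0],[90,0,0,0,0,0,0],[90,0,0,0,0,0,0]]}}

```text
time_s: 33.9
ee_pos: [0.4003, -0.3153, 0.1503]
eef_rot: [-3.141, 0.0, 0.3]
force: [0.9, -0.5, -0.2]
grip_width: 0.0845
grip_force: 0.0
```

```bash
python3 - <<'E'
from h import *
c=snap('wrist','w9.png'); ring(c,.463,-.2965,.038,.005,.05)
P=cloud(c); m=(abs(P[...,2]-.038)<.006)&(np.hypot(P[...,0]-.463,P[...,1]+.2965)<.034)
q=P[m]; print(len(q),np.linalg.lstsq(np.c_[q[:,:2]-[.463,-.2965],np.ones(len(q))],q[:,2],rcond=None)[0])
go(.4893,.0275,.2)
E
```

```text
ring z 0.0383 [ 0.4644 -0.2961] 0.0333
3717 [0.00565395 0.00082365 0.03828309]
now [ 0.4003 -0.3154  0.1503] [-3.141  0.     0.3  ] w 0.0843 shift [ 0.1863 -0.3013 -0.0497] turn None
```

View pics/w9.png

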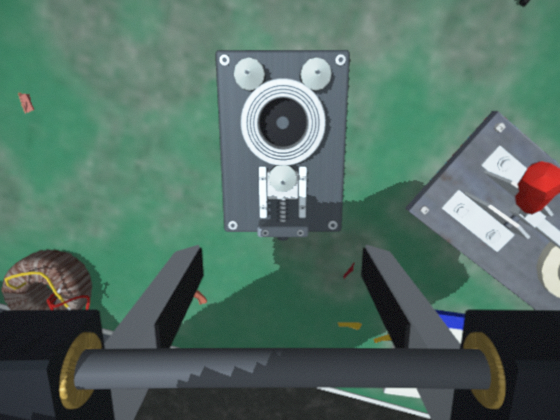

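The large core is seated flat at (283,122), touching both fixed rollers, with the sprung roller against it at (284,180). Its top is at z=0.038 and level. Next I'll look at the bare post on the way back.

Emit:
{"fn": "servo_tool", "kwargs": {"plan": [[90,0.0233,-0.0377,-0.0125,0,0,0],[90,0.0233,-0.0377,-0.0125,0,0,0],[90,0.0233,-0.0377,-0.0125,0,0,0],[90,0.0233,-0.0377,-0.0125,0,0,0],[90,0.0233,-0.0377,-0.0125,0,0,0],[90,0.0233,-0.0377,-0.0125,0,0,0],[90,0.0233,-0.0377,-0.0125,0,0,0],[90,0.0233,-0.0377,-0.0125,0,0,0]]}}

```text
time_s: 34.95
ee_pos: [0.4894, 0.0292, 0.2509]
eef_rot: [3.142, -0.0, 0.3]
force: [0.1, -0.8, -0.2]
grip_width: 0.0847
grip_force: 0.0
```

Emit:
{"fn": "servo_tool", "kwargs": {"plan": [[90,0,0,0,0,0,-0.1617],[90,0,0,0,0,0,-0.1617],[90,0,0,0,0,0,-0.1617],[90,0,0,0,0,0,-0.1617],[90,0,0,0,0,0,-0.1617],[90,0,0,0,0,0,-0.1617],[90,0,0,0,0,0,0],[90,0,0,0,0,0,0]]}}

```text
time_s: 35.95
ee_pos: [0.4893, 0.0277, 0.2504]
eef_rot: [-3.142, -0.0, 1.266]
force: [0.3, 0.3, -0.6]
grip_width: 0.0843
grip_force: 0.0
```

```bash
python3 - <<'E'
from h import *
c=snap('wrist','w10.png'); P=cloud(c)
near=np.hypot(P[...,0]-.489,P[...,1]-.0275)
for lo,hi,z in((.05,.064,.058),(.006,.014,.010)):
    m=(near<.045)&(P[...,2]>lo)&(P[...,2]<hi); q=P[m]; print(z,len(q),q.mean(0),q.min(0),q.max(0)); 
ring(c,.489,.0275,.0100,.003,.04)
go(.451,.2667,.15,1.27)
E
```

```text
0.058 142 [0.48910016 0.0272427  0.05837495] [0.48202781 0.01968484 0.05071964] [0.49552268 0.03304554 0.06237554]
0.01 1417 [0.48930495 0.02770805 0.0101828 ] [ 0.45377176 -0.01077656  0.00602765] [0.52065093 0.06213636 0.01336652]
ring z 0.0103 [0.4887 0.0265] 0.027
now [0.4892 0.0277 0.2504] [-3.142  0.     1.267] w 0.0845 shift [ 0.2166 -0.108   0.1004] turn -0.003
```

View pics/w10.png

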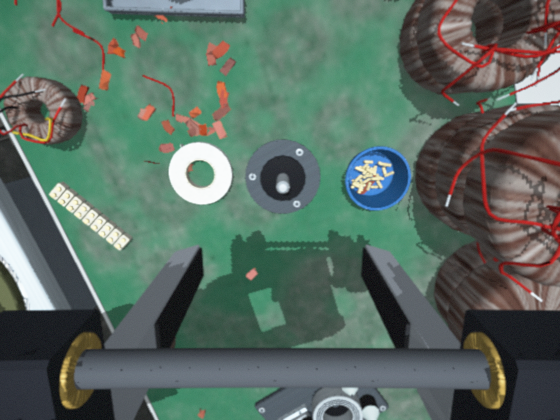

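The bare spindle is at (283,180), with its axis at about (0.489,0.027). The tape and cup are undisturbed.

Emit:
{"fn": "servo_tool", "kwargs": {"plan": [[90,0.0271,-0.0135,0.0125,0,0,0],[90,0.0271,-0.0135,0.0125,0,0,0],[90,0.0271,-0.0135,0.0125,0,0,0],[90,0.0271,-0.0135,0.0125,0,0,0],[90,0.0271,-0.0135,0.0125,0,0,0],[90,0.0271,-0.0135,0.0125,0,0,0],[90,0.0271,-0.0135,0.0125,0,0,0],[90,0.0271,-0.0135,0.0125,0,0,0]]}}

```text
time_s: 37.0
ee_pos: [0.4502, 0.2678, 0.15]
eef_rot: [3.142, -0.0, 1.268]
force: [0.6, 0.2, -0.3]
grip_width: 0.0846
grip_force: 0.0
```

Emit:
{"fn": "servo_tool", "kwargs": {"plan": [[80,0,0,0.03,0,0,0],[80,0,0,0.03,0,0,0],[80,0,0,0.03,0,0,0],[80,0,0,0.01,0,0,0],[80,0,0,0,0,0,0],[80,0,0,0,0,0,0],[80,0,0,0,0,0,0],[80,0,0,0,0,0,0]]}}

```text
time_s: 38.0
ee_pos: [0.4506, 0.2669, 0.051]
eef_rot: [3.141, -0.001, 1.27]
force: [-0.5, 0.0, -1.0]
grip_width: 0.0754
grip_force: 0.0
```

```bash
python3 - <<'E'
from h import *
c=snap('wrist'); f=ring(c,.451,.2667,.023,.005,.04); go(f[0][0],f[0][1],.008,1.27)
E
```

```text
ring z 0.0233 [0.4514 0.2668] 0.0286
now [0.4505 0.2669 0.0508] [ 3.141 -0.     1.27 ] w 0.0749 shift [0.0003 0.0009 0.0428] turn -0.0
```

Emit:
{"fn": "servo_tool", "kwargs": {"plan": [[80,0,0.0009,0.02,0,0,0],[80,0,0,0.015,0,0,0],[80,0,0,0.0065,0,0,0],[80,0,0,0,0,0,0],[0,0,0,0,0,0,0],[0,0,0,0,0,0,0],[0,0,0,0,0,0,0],[0,0,0,0,0,0,0]], "force": 30}}

```text
time_s: 39.05
ee_pos: [0.4515, 0.2666, 0.0094]
eef_rot: [3.141, -0.0, 1.27]
force: [-1.5, -0.8, 4.7]
grip_width: 0.0552
grip_force: 30.0
```

Emit:
{"fn": "servo_tool", "kwargs": {"plan": [[0,0,0,0,0,0,0],[0,0,0,-0.01,0,0,0],[0,0,0,-0.02,0,0,0],[0,0,0,-0.03,0,0,0],[0,0,0,-0.03,0,0,0],[0,0,0,-0.03,0,0,0],[0,0,0,0,0,0,0],[0,0,0,0,0,0,0]]}}

```text
time_s: 40.05
ee_pos: [0.4507, 0.2662, 0.1279]
eef_rot: [-3.14, 0.001, 1.27]
force: [-0.2, 0.2, -1.9]
grip_width: 0.0552
grip_force: 30.0
```

Emit:
{"fn": "servo_tool", "kwargs": {"plan": [[0,-0.0272,0.0134,0,0,0,0],[0,-0.0272,0.0134,0,0,0,0],[0,-0.0272,0.0134,0,0,0,0],[0,-0.0272,0.0134,0,0,0,0],[0,-0.0272,0.0134,0,0,0,0],[0,-0.0272,0.0134,0,0,0,0],[0,-0.0272,0.0134,0,0,0,0],[0,-0.0272,0.0134,0,0,0,0]]}}

```text
time_s: 41.05
ee_pos: [0.4885, 0.0259, 0.1275]
eef_rot: [-3.139, 0.001, 1.27]
force: [0.1, 0.0, -2.1]
grip_width: 0.0555
grip_force: 30.0
```

Emit:
{"fn": "servo_tool", "kwargs": {"plan": [[0,0,0,0,0,0,-0.1746],[0,0,0,0,0,0,-0.1746],[0,0,0,0,0,0,-0.1746],[0,0,0,0,0,0,-0.1746],[0,0,0,0,0,0,-0.1746],[0,0,0,0,0,0,-0.1746],[0,0,0,0,0,0,-0.1746],[0,0,0,0,0,0,-0.1746]]}}

```text
time_s: 42.05
ee_pos: [0.4884, 0.0269, 0.1274]
eef_rot: [-3.141, -0.002, 2.672]
force: [-0.1, -0.8, -2.4]
grip_width: 0.055
grip_force: 30.0
```

Emit:
{"fn": "servo_tool", "kwargs": {"plan": [[0,0,0,0,0,0,-0.174],[0,0,0,0,0,0,0],[0,0,0,0,0,0,0],[0,0,0,0,0,0,0],[0,0,0,0,0,0,0],[0,0,0,0,0,0,0],[0,0,0,0,0,0,0],[0,0,0,0,0,0,0]]}}

```text
time_s: 43.05
ee_pos: [0.4891, 0.0269, 0.129]
eef_rot: [-3.142, 0.0, 2.84]
force: [0.1, 1.1, -1.5]
grip_width: 0.0552
grip_force: 30.0
```

```bash
python3 - <<'E'
from h import *
go(.489,.027,.0165,2.84); c=snap('wrist','w11.png'); P=cloud(c); o=ctrl.get_obs(); m=(np.hypot(P[...,0]-.489,P[...,1]-.027)<.03)&(abs(P[...,2]-o['ee_pos'][2]-.014)<.006); print(np.nanmedian(P[m],0)); print(o['force'])
E
```

```text
now [0.4891 0.0269 0.129 ] [-3.142  0.     2.84 ] w 0.0552 shift [1.000e-04 1.000e-04 1.125e-01] turn 0.0
[0.48738792 0.02733257 0.14286539]
[-0.56792723 -0.73416249 -2.39807191]
```

View pics/w11.png

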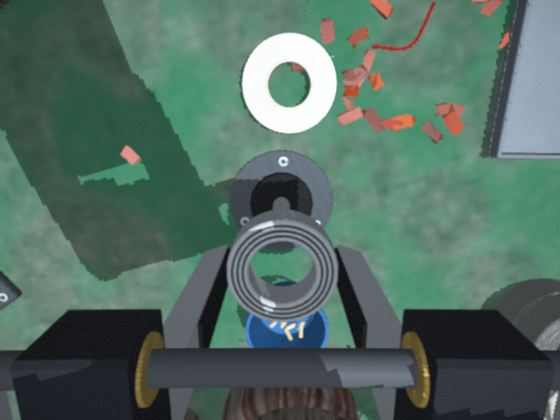

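The middle core is held level at (283,268), above and in line with the spindle foot at (280,200), so I'm lowering it.

Emit:
{"fn": "servo_tool", "kwargs": {"plan": [[0,0,0,0.02,0,0,0],[0,0,0,0.02,0,0,0],[0,0,0,0.015,0,0,0],[0,0,0,0.015,0,0,0],[0,0,0,0.015,0,0,0],[0,0,0,0.015,0,0,0],[0,0,0,0.008,0,0,0],[0,0,0,0.0045,0,0,0]]}}

```text
time_s: 44.1
ee_pos: [0.4892, 0.0269, 0.0162]
eef_rot: [-3.142, -0.0, 2.841]
force: [-11.9, -2.2, 38.5]
grip_width: 0.055
grip_force: 30.0
```

Emit:
{"fn": "servo_tool", "kwargs": {"plan": [[0,0,0,0,0,0,0],[0,0,0,0,0,0,0],[90,0,0,0,0,0,0],[90,0,0,0,0,0,0],[90,0,0,0,0,0,0],[90,0,0,0,0,0,0],[90,0,0,-0.02,0,0,0],[90,0,0,-0.03,0,0,0]]}}

```text
time_s: 45.1
ee_pos: [0.4886, 0.0269, 0.0665]
eef_rot: [-3.141, -0.002, 2.841]
force: [0.3, 0.2, 0.5]
grip_width: 0.0844
grip_force: 0.0
```

Emit:
{"fn": "servo_tool", "kwargs": {"plan": [[90,0,0,-0.04,0,0,0],[90,0,0,-0.04,0,0,0],[90,0,0,0,0,0,0],[90,0,0,0,0,0,0],[90,0,0,0,0,0,0],[90,0,0,0,0,0,0],[90,0,0,0,0,0,0],[90,0,0,0,0,0,0]]}}

```text
time_s: 46.1
ee_pos: [0.4891, 0.0269, 0.1463]
eef_rot: [-3.142, -0.0, 2.841]
force: [0.8, -1.0, -0.7]
grip_width: 0.0846
grip_force: 0.0
```

```bash
python3 - <<'E'
from h import *
c=snap('wrist'); ring(c,.489,.027,.030,.005,.04); go(.4812,.3636,.15,1.27)
E
```

```text
ring z 0.0303 [0.489  0.0264] 0.0284
now [0.4891 0.0269 0.1464] [-3.142 -0.     2.841] w 0.0843 shift [ 0.1074  0.3192 -0.0036] turn 1.571
```

Emit:
{"fn": "servo_tool", "kwargs": {"plan": [[90,0.0134,0.0399,0,0,0,0],[90,0.0134,0.0399,0,0,0,0],[90,0.0134,0.0399,0,0,0,0],[90,0.0134,0.0399,0,0,0,0],[90,0.0134,0.0399,0,0,0,0],[90,0.0134,0.0399,0,0,0,0],[90,0.0134,0.0399,0,0,0,0],[90,0.0134,0.0399,0,0,0,0]]}}

```text
time_s: 47.15
ee_pos: [0.4812, 0.3649, 0.1464]
eef_rot: [-3.142, 0.0, 2.841]
force: [1.1, -0.6, -0.6]
grip_width: 0.0847
grip_force: 0.0
```

Emit:
{"fn": "servo_tool", "kwargs": {"plan": [[75,0,0,0,0,0,0.175],[75,0,0,0.01,0,0,0.175],[75,0,0,0.015,0,0,0.175],[75,0,0,0.015,0,0,0.175],[75,0,0,0.015,0,0,0.175],[75,0,0,0.015,0,0,0.175],[75,0,0,0.015,0,0,0.175],[75,0,0,0.01,0,0,0.175]]}}

```text
time_s: 48.15
ee_pos: [0.4812, 0.3634, 0.0506]
eef_rot: [-3.141, 0.001, 1.435]
force: [0.2, 0.3, 1.2]
grip_width: 0.0705
grip_force: 0.0
```

Emit:
{"fn": "servo_tool", "kwargs": {"plan": [[75,0,0,0,0,0,0.171],[75,0,0,0,0,0,0],[75,0,0,0,0,0,0],[75,0,0,0,0,0,0],[75,0,0,0,0,0,0],[75,0,0,0,0,0,0],[75,0,0,0,0,0,0],[75,0,0,0,0,0,0]]}}

```text
time_s: 49.15
ee_pos: [0.4814, 0.3635, 0.0514]
eef_rot: [-3.142, 0.0, 1.27]
force: [0.0, -0.8, 0.1]
grip_width: 0.0704
grip_force: 0.0
```

```bash
python3 - <<'E'
from h import *
c=snap('wrist'); f=ring(c,.4812,.3636,.021,.005,.04); go(f[0][0],f[0][1],.009,1.27)
E
```

```text
ring z 0.0212 [0.4815 0.3643] 0.0236
now [0.4814 0.3636 0.0515] [ 3.142 -0.     1.27 ] w 0.0701 shift [ 0.0007 -0.0001  0.0425] turn -0.0
```

Emit:
{"fn": "servo_tool", "kwargs": {"plan": [[75,0.0006,0,0.02,0,0,0],[75,0,0,0.015,0,0,0],[75,0,0,0.0065,0,0,0],[75,0,0,0,0,0,0],[0,0,0,0,0,0,0],[0,0,0,0,0,0,0],[0,0,0,0,0,0,0],[0,0,0,0,0,0,0]], "force": 25}}

```text
time_s: 50.2
ee_pos: [0.4817, 0.3642, 0.0103]
eef_rot: [3.141, -0.0, 1.27]
force: [-0.2, -1.1, 3.4]
grip_width: 0.0454
grip_force: 25.0
```

Emit:
{"fn": "servo_tool", "kwargs": {"plan": [[0,0,0,0,0,0,0],[0,0,0,-0.01,0,0,0],[0,0,0,-0.02,0,0,0],[0,0,0,-0.03,0,0,0],[0,0,0,-0.03,0,0,0],[0,0,0,-0.03,0,0,0],[0,0,0,0,0,0,0],[0,0,0,0,0,0,0]]}}

```text
time_s: 51.2
ee_pos: [0.4812, 0.3639, 0.1293]
eef_rot: [-3.141, 0.001, 1.27]
force: [0.4, 0.3, -1.5]
grip_width: 0.0451
grip_force: 25.0
```

Emit:
{"fn": "servo_tool", "kwargs": {"plan": [[0,-0.03995,0.0134,0,0,0,0],[0,-0.03995,0.0134,0,0,0,0],[0,-0.03995,0.0134,0,0,0,0],[0,-0.03995,0.0134,0,0,0,0],[0,-0.03995,0.0134,0,0,0,0],[0,-0.03995,0.0134,0,0,0,0],[0,-0.03995,0.0134,0,0,0,0],[0,-0.03995,0.0134,0,0,0,0]]}}

```text
time_s: 52.2
ee_pos: [0.4884, 0.0258, 0.1288]
eef_rot: [-3.14, 0.001, 1.27]
force: [0.3, -0.6, -1.4]
grip_width: 0.0454
grip_force: 25.0
```

Emit:
{"fn": "servo_tool", "kwargs": {"plan": [[0,0,0,0,0,0,-0.1746],[0,0,0,0,0,0,-0.1746],[0,0,0,0,0,0,-0.1746],[0,0,0,0,0,0,-0.1746],[0,0,0,0,0,0,-0.1746],[0,0,0,0,0,0,-0.1746],[0,0,0,0,0,0,-0.1746],[0,0,0,0,0,0,-0.1746]]}}

```text
time_s: 53.2
ee_pos: [0.4885, 0.0271, 0.1287]
eef_rot: [-3.141, -0.002, 2.672]
force: [0.2, -0.1, -1.2]
grip_width: 0.0452
grip_force: 25.0
```

Emit:
{"fn": "servo_tool", "kwargs": {"plan": [[0,0,0,0,0,0,-0.174],[0,0,0,0,0,0,0],[0,0,0,0,0,0,0],[0,0,0,0,0,0,0],[0,0,0,0,0,0,0],[0,0,0,0,0,0,0],[0,0,0,0,0,0,0],[0,0,0,0,0,0,0]]}}

```text
time_s: 54.2
ee_pos: [0.4891, 0.0271, 0.1299]
eef_rot: [-3.142, -0.0, 2.84]
force: [-0.1, 0.2, -1.7]
grip_width: 0.0451
grip_force: 25.0
```

```bash
python3 - <<'E'
from h import *
go(.489,.027,.037,2.84); c=snap('wrist'); P=cloud(c); o=ctrl.get_obs(); m=(np.hypot(P[...,0]-.489,P[...,1]-.027)<.03)&(abs(P[...,2]-o['ee_pos'][2]-.012)<.006); print(np.nanmedian(P[m],0)); print(o['force'])
E
```

```text
now [0.4891 0.0271 0.1299] [-3.142 -0.     2.84 ] w 0.0451 shift [ 0.0001 -0.0001  0.0929] turn 0.0
[0.48770035 0.02718805 0.1409313 ]
[-0.4720079  -0.26936216 -2.62190804]
```

Emit:
{"fn": "servo_tool", "kwargs": {"plan": [[0,0,0,0.02,0,0,0],[0,0,0,0.015,0,0,0],[0,0,0,0.015,0,0,0],[0,0,0,0.015,0,0,0],[0,0,0,0.015,0,0,0],[0,0,0,0.008,0,0,0],[0,0,0,0.0035,0,0,0],[0,0,0,0,0,0,0]]}}

```text
time_s: 55.25
ee_pos: [0.4892, 0.0271, 0.0385]
eef_rot: [3.142, 0.0, 2.84]
force: [0.0, 0.3, -0.6]
grip_width: 0.0452
grip_force: 25.0
```

Emit:
{"fn": "servo_tool", "kwargs": {"plan": [[0,0,0,0,0,0,0],[90,0,0,0,0,0,0],[90,0,0,0,0,0,0],[90,0,0,0,0,0,0],[90,0,0,0,0,0,0],[90,0,0,0,0,0,0],[90,0,0,-0.02,0,0,0],[90,0,0,-0.03,0,0,0]]}}

```text
time_s: 56.25
ee_pos: [0.4886, 0.0271, 0.0885]
eef_rot: [-3.141, -0.002, 2.84]
force: [-0.7, -0.5, 1.3]
grip_width: 0.0847
grip_force: 0.0
```

Emit:
{"fn": "servo_tool", "kwargs": {"plan": [[90,0,0,-0.04,0,0,0],[90,0,0,-0.04,0,0,0],[90,0,0,-0.04,0,0,0],[90,0,0,0,0,0,0],[90,0,0,0,0,0,0],[90,0,0,0,0,0,0],[90,0,0,0,0,0,0],[90,0,0,0,0,0,0]]}}

```text
time_s: 57.25
ee_pos: [0.489, 0.0271, 0.2081]
eef_rot: [-3.141, -0.001, 2.84]
force: [-0.5, 0.0, 0.3]
grip_width: 0.0848
grip_force: 0.0
```

```bash
python3 - <<'E'
from h import *
c=snap('wrist','w12.png'); ring(c,.489,.027,.048,.005,.04); ring(c,.489,.027,.030,.005,.04)
t=snap('top'); ring(t,.463,-.2965,.038,.006,.05); print(ctrl.get_obs()['ee_pos'])
E
```

```text
ring z 0.0482 [0.4892 0.0264] 0.0234
ring z 0.0303 [0.4887 0.0264] 0.028
ring z 0.0381 [ 0.4589 -0.2997] 0.0389
[0.48908175 0.02710077 0.20828505]
```

View pics/w12.png

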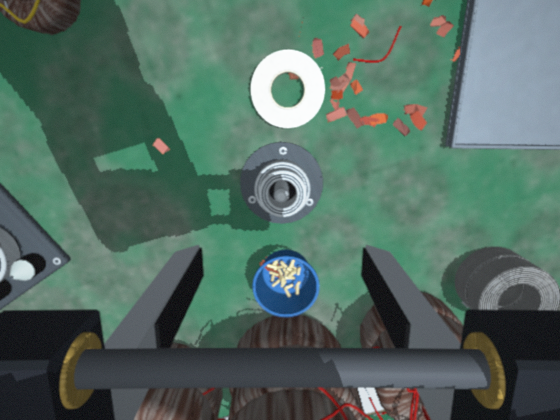

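The small core is on top of the middle core on the spindle at (283,188), both at the right height. The tape and cup have not moved and the gripper is clear.

```bash
python3 -c "
from station import ctrl
print(ctrl.hand_in())"
```

```text
the job is handed in; nothing more can be done
None
```

The job is handed in: the large core is seated on the stand's pad and held by the sprung roller, the middle and small cores are back on the spindle in order, and the tape and cup were left in place; `hand_in()` gave no verdict.

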